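Free the hung-up primed slug in the feed chute

TASK

Two round steel slugs have hung up half-way down the two sloped blue feed chutes on the paint bench. Push the grey-primed slug down its chute until it rests against the orange stop near the low end, without lifting it out of the chute. Leave the freshly coated black slug in the other chute where it is.

Things in the scene. Friction and masses are not known exactly. Their poses are not given: they have to be found in the camera images.
- slug_grey: The slug to push: solid turned steel cylinder standing on end in a chute, primed light grey, diameter 50 mm, 40 mm tall, about 0.6 kg, small dark centre mark on top. Origin: centre of its underside; z along its axis, square to the chute floor. Starts 15 to 70 mm uphill of the chute's origin; friction holds it, it slides only while pushed (about 1 to 5 N).
- chute_grey: Fixed chute holding the grey slug: slate-grey lane 280 mm long, 58 mm wide between smooth blue walls 14 mm high, sloping 12 degrees down. Origin: on the lane floor, middle of its length and width, 70 mm above the table; x down the lane, y across, z square to the floor. Orange stop across the lane, 24 mm high, uphill face at x = +101 mm: a slug against it has its origin at x = +76 mm.
- slug_black: The slug to leave alone: same size, shape and origin, in the other chute, coated glossy black.
- chute_black: The identical chute that holds the black slug, same origin and axes. Both have 6 mm thick side walls, open upper ends, a 250 x 90 mm base plate and a grey block 18 mm high just behind the stop. They stand side by side, 260 to 560 mm apart, low ends away from the robot; which is on the left varies.
Things that resemble listed ones, but are neither listed nor needed, are in the scene too. There is more than one size of the slug_grey; the job needs the middle-sized.

How it is judged:
By the outcome, as a careful person would: the job done as asked, in the order asked, and still so for the second after the job is handed in, with the robot touching nothing.
It also fails if it takes over 32 s, if anything falls off the work surface, if the arm or the gripper's body presses on something with over 40 N, if the wrist force passes 120 N, or if a joint passes its speed limit or range.

ROBOT

A 6-joint arm with a two-finger parallel gripper is mounted at the origin on the work surface. World frame = base frame: x ahead of the robot, y to its left, z up, the work surface at z = 0. Lengths are in mm, angles in rad, forces in N, time in s.
With the tool pointing down it reaches from about 350 to 975 mm from the base axis. Payload 7.1 kg.
Tool frame: the origin (TCP) lies between the finger pads; the fingertips stand 17 mm ahead of it and the grasp point (between the pads) lies 2 mm behind it (tip_reach is the y of the fingertips in the tool frame, in mm); y points along the fingers, x is the direction in which the jaws open and shut, and the axes are right-handed (so a half turn about y gives the same grasp; the last joint's range is limited). The gripper opens to 88 mm and grips with 3 to 60 N. Pads are 20 mm wide; open, the fingers measure 115 mm over their backs; the gripper's body (75 mm by 178 mm) begins 61 mm behind the grasp point.
Start: joints at [-1.141, 0.423, 1.63, -0, 1.089, -0.019], TCP at [271.192, -563.08, 239.675] pointing down, gripper open.
Joint ranges: [-3, 3], [-0.9, 2.11], [0.09, 2.58], [-1.31, 4.45], [0.11, 2.69], [-2.54, 2.54]. Speed limits (rad/s): [2.39, 2.39, 3.01, 3.14, 3.14, 3.14].

INTERFACE

Orientations are given as a rotation vector (axis times angle).
In Python, from workcell import get_obs, get_image, camera_model, close_job, silhouettes, tip_of, tip_reach gives the robot as it stands. The module is installed in compiled form; this text tells all that it offers.
- The arm moves only by the tool arm_command, never from a script. Its argument "targets" is a list of rows, each a list of 4 numbers: the shift along the tool's x, y, z in mm, then the turn about the tool's y in rad. A call has 1 to 20 rows; each row shifts and turns the commanded pose from where the row before left it, along the tool's axes as they then stand; what a row does not reach is not made up. A row lasts 1/12 s, in which the tool goes at most 41.7 mm and 7.16 degrees, less where a joint would pass 70% of its speed; a pose out of reach is approached as far as the arm can. A call is refused whole if a number of a shift passes 41.7 or a number of a turn 0.125, either way. A call with a gripper value outside its range is refused whole. "gripper" is the opening in per cent of the stroke, from 0 (shut) to 100 (fully open), set as the call begins (left out, the last holds). The fingers move at their own pace and stop on an object; the grip force is fixed at half the most. Time passes only in rows, so rows that do not move let the fingers close. It gives the time, the measured TCP pose, the force and the opening at its end, in the units of the state.
- get_obs(): the state, without advancing time (a new reading comes with each control period).
- get_image(name): name is "side" or "top" or "wrist"; returns the picture (400x640x3 uint8, blue, green, red); there is no depth.
- camera_model(name): a dict with "mtx" (3x3 intrinsics, pixels), "position" and "orientation" of the camera in the world. Camera axes: x right, y up, looking along -z (the intrinsics and any distortion apply to the point x, -y, -z); pixel columns grow to the right and rows downward; lengths in mm; the calibration is good to about 2 mm. A picture is of the moment at which its call begins: read the wrist's pose just before it. camera_model takes no time and is no camera call; for the wrist camera it gives the pose at the moment of the call.
- close_job(): hands the job in, once; it reports no verdict.
Trained networks look in the newest picture that a camera, given by its name, has taken for a name from the list of things; names that differ only in an ending like _2 or _b are one class to them, and where a whole thing is asked for, a point or a joint stands for the part that bears it (a point fixed in the world has none). Each returns a list of dicts, best first, with "conf" (0 to 1); they miss things now and then, are a little off and sometimes report something else, mostly with a low value. They report only what shows in the picture. A call takes as long as a camera call. They do not tell look-alikes from the thing itself.
- silhouettes(camera, thing): "pixels" (400x640 bool, what is visible of it) and "at" ([column, row] in pixels, amid what is visible of it).
- tip_of(camera, thing): "at" ([column, row] in pixels: a listed point, or the origin of a listed thing).
The state is a dict: "t": time; "qpos": joint angles; "qvel": joint speeds; "joint_torque": joint torques, N m; "ee_pos": TCP position; "orientation": TCP orientation; "ft_force": force on the tool from outside, world axes, zero at the start; "moment": the same for the moment, N m; "width": finger opening in mm.
Only numpy, scipy, OpenCV 4.12 (cv2) and the standard library are available. Lean on these libraries where they do the work, as an engineer would, in place of code of your own. Each camera call takes 0.05 s, during which the arm holds its last target. There are 200 camera calls.

## Working session

There is one attempt and no reset: what is moved stays moved. The work goes in short steps, Python scripts to look and compute and a tool call to move; the robot and the scene stay as the last step left them, time stands still between calls to the robot, and variables do not carry over. Pictures are saved under pics/ and viewed, about 8 in all and at most 12, crops included, and the job is handed in when it is done.

Besides the shell and the picture viewer there is one more tool, called after "Request:" by a JSON object that holds its "op" and its "data". arm_command: Moves the arm, as the interface text tells. Its arguments: {"type":"object","properties":{"targets":{"type":"array","items":{"type":"array","items":{"type":"number"}}},"gripper":{"type":"number"}},"required":["targets"]}

```bash
mkdir -p pics; cat > h.py <<'E'
import numpy as np, cv2
from scipy.spatial.transform import Rotation as R
from workcell import *
def cam(n):
    m=camera_model(n); K=np.array(m["mtx"],float); o=np.array(m["orientation"],float)
    Rm=R.from_rotvec(o).as_matrix() if o.size==3 else (o if o.shape==(3,3) else None)
    return m,K,np.array(m["position"],float),Rm
def back(n,px,z):
    m,K,p,Rm=cam(n); d=m.get("distortion",m.get("dist"))
    u=cv2.undistortPoints(np.array([[px]],float),K,None if d is None else np.array(d,float))[0,0]
    v=Rm@np.array([u[0],-u[1],-1]); return p+v*(z-p[2])/v[2]
E
python3 - <<'E'
from h import *
for n in("top","side"):
    print(n,camera_model(n)); cv2.imwrite(f"pics/{n}0.png",get_image(n))
    for t in("slug_grey","slug_black","chute_grey","chute_black"):
        for d in tip_of(n,t): print(n,t,"tip",np.round(d["at"],1),round(d["conf"],2),np.round(back(n,d["at"],80),0))
        for d in silhouettes(n,t): print(n,t,"sil",np.round(d["at"],1),round(d["conf"],2),d["pixels"].sum())
print(get_obs())
E
```

```text
top {'mtx': array([[517.98184351,   0.        , 320.77870643],
       [  0.        , 517.98184351, 198.68039123],
       [  0.        ,   0.        ,   1.        ]]), 'position': array([ 316.12332848,    5.28854793, 1225.58194267]), 'orientation': array([ 0.11774425, -0.10407403, -1.56751445])}
top slug_grey tip [235.2 192.2] 0.88 [494. 207.  80.]
top slug_grey tip [183.  211.6] 0.79 [450. 323.  80.]
top slug_grey tip [299.7 231.4] 0.77 [406.  62.  80.]
top slug_grey tip [238.7 171.9] 0.34 [540. 200.  80.]
top slug_grey sil [296.1 228.4] 0.87 689
top slug_grey sil [236.1 188.3] 0.72 525
top slug_grey sil [185.6 213.5] 0.61 220
top slug_black tip [405.8 181. ] 0.64 [ 519. -175.   80.]
top slug_black sil [402.8 176.8] 0.87 476
top chute_grey tip [238.3 175.4] 0.74 [532. 201.  80.]
top chute_grey sil [244.4 173.9] 0.73 4229
top chute_black tip [406.4 170.6] 0.56 [ 543. -177.   80.]
top chute_black tip [404.1 180.1] 0.37 [ 521. -171.   80.]
top chute_black sil [396.5 168.3] 0.81 3977
side {'mtx': array([[445.59405017,   0.        , 318.28167559],
       [  0.        , 445.59405017, 203.1
[... 752 characters left out ...]
e_black sil [347. 179.] 0.79 3630
{'t': 0.9, 'qpos': array([-1.14098166e+00,  4.23084282e-01,  1.62989512e+00, -2.76069482e-06,
        1.08856542e+00, -1.89977442e-02]), 'qvel': array([ 6.52486003e-04,  2.89214196e-04,  7.08683335e-04, -6.36141842e-04,
       -2.73427474e-03,  9.66836509e-05]), 'joint_torque': array([-8.59217380e-04, -5.44569504e+01, -2.74043959e+01,  6.45095645e-02,
        1.66836457e-02, -2.30465980e-05]), 'ee_pos': array([ 271.20789219, -563.0886407 ,  239.68680412]), 'orientation': array([-1.38874671,  0.87254685, -0.87261027]), 'ft_force': array([ 0.22853731, -0.45146326, -0.25252405]), 'moment': array([0.01483874, 0.01184453, 0.01680272]), 'width': 87.89298138999519}
```

View pics/top0.png

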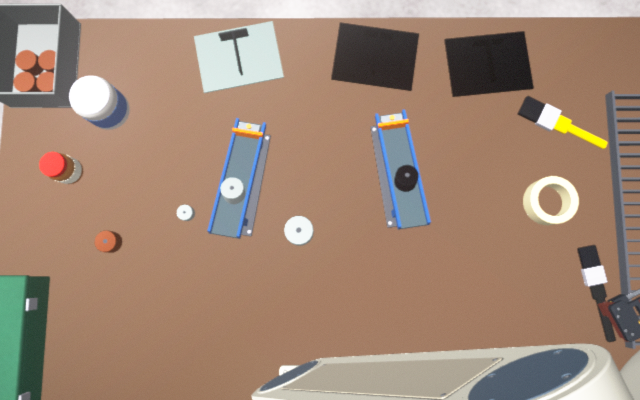

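View pics/side0.png

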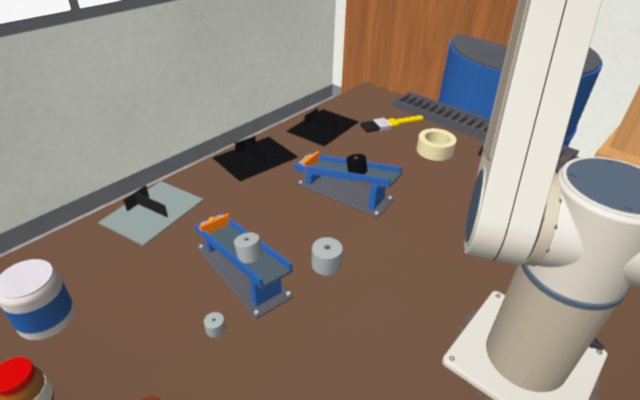

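The top view shows the grey chute on the left (low end at about (250,128), high end at (225,232)) with its slug at (232,188). The loose look-alikes are at (185,212) and (298,230), and the black chute is on the right at (400,170). In the side view the slug is at (246,247). I'll fit the chute pose using both cameras.

```bash
cat > fit.py <<'E'
from h import *
from scipy.optimize import minimize
def proj(n,P):
    m,K,p,Rm=cam(n); c=(np.asarray(P,float)-p)@Rm*[1,-1,-1]; q=c@K.T; return q[:,:2]/q[:,2:]
s=np.sin(np.radians(12)); c=np.cos(np.radians(12))
def world(P,x,y,yaw):
    P=np.atleast_2d(np.asarray(P,float)); u=P[:,0]*c+P[:,2]*s; z=70-P[:,0]*s+P[:,2]*c
    return np.c_[x+u*np.cos(yaw)-P[:,1]*np.sin(yaw), y+u*np.sin(yaw)+P[:,1]*np.cos(yaw), z]
E
python3 - <<'E'
from fit import *
box=[[a,b,d] for a in(-140,140) for b in(-35,35) for d in(0,14)]
box+=[[101,b,24] for b in(-29,29)]
M={}; img={}
for n,(c0,r0,c1,r1) in dict(top=(200,112,275,245),side=(185,210,300,318)).items():
    I=get_image(n); img[n]=I; hsv=cv2.cvtColor(I,cv2.COLOR_BGR2HSV)
    m=cv2.inRange(hsv,(105,150,60),(125,255,255))|cv2.inRange(hsv,(8,200,200),(20,255,255))
    k=np.zeros_like(m);k[r0:r1,c0:c1]=m[r0:r1,c0:c1]
    k=cv2.morphologyEx(k,cv2.MORPH_OPEN,np.ones((2,2),np.uint8)); M[n]=k
def cost(v,w=False):
    # walls-top outline versus blue/orange pixels (top view): hull IoU
    tot=0
    for n in(["top"]):
        h=cv2.convexHull(np.argwhere(M[n]>0)[:,::-1].astype(np.float32)); q=cv2.convexHull(proj(n,world(box,*v)).astype(np.float32))
        i=cv2.intersectConvexConvex(h,q)[0]; tot+=1-i/(cv2.contourArea(h)+cv2.contourArea(q)-i)
    return tot
r=minimize(cost,[532,203,-.25],method="Nelder-Mead",options=dict(initial_simplex=[[532,203,-.25],[545,203,-.25],[532,213,-.25],[532,203,-.1]]))
v=r.x; print(v,r.fun)
from scipy.optimize import least_squares
# slug x,y in chute from silhouettes' tops: dark centre mark and tip
for n in("top","side"):
    for d in tip_of(n,"slug_grey"):
        f=lambda a: proj(n,world([[a[0],a[1],0]],*v))[0]-d["at"]
        a=least_squares(f,[0,0]).x
        if abs(a[1])<25: print(n,"slug in chute",a,d["conf"])
    I=img[n].copy(); 
    for e in(35,-35,29,-29): cv2.polylines(I,[np.round(proj(n,world([[-140,e,14],[140,e,14]],*v))*16).astype(int)],False,(0,255,255),1,cv2.LINE_AA,4)
    cv2.polylines(I,[np.round(proj(n,world([[101,-29,24],[101,29,24]],*v))*16).astype(int)],False,(0,0,255),1,cv2.LINE_AA,4)
    c0,r0=(190,100) if n=="top" else (170,190)
    img[n]=cv2.resize(I[r0:r0+150,c0:c0+130],None,fx=3,fy=3,interpolation=cv2.INTER_CUBIC)
cv2.imwrite("pics/fit.png",np.hstack([img["top"],img["side"]]))
print(R.from_rotvec(get_obs()["orientation"]).as_matrix().round(3))
E
```

```text
[ 5.33849505e+02  2.00008143e+02 -1.50588311e-01] 0.10886527245917532
top slug in chute [-35.26474068  -1.01169343] 0.7
side slug in chute [-42.94773152   5.9440337 ] 0.7
[[ 0.434 -0.     0.901]
 [-0.901 -0.     0.434]
 [ 0.    -1.    -0.   ]]
```

View pics/fit.png

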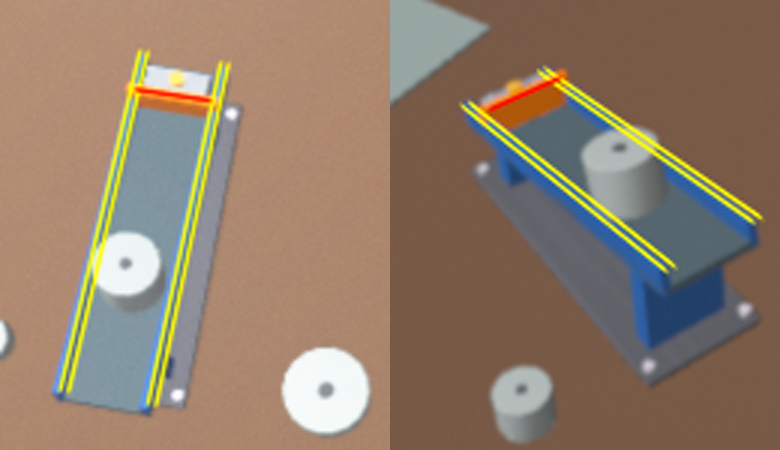

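The fit overlay is good at the stop, but at the uphill end the walls sit about 2 px left of and below it. I'll refit using the visible corners, and locate the slug by its dark centre mark: (125,263) in the left crop and (620,148) in the right.

```bash
python3 - <<'E'
from fit import *
from scipy.optimize import least_squares
T=lambda u,v:(190+u/3,100+v/3); S=lambda u,v:(170+(u-390)/3,190+v/3)
C=[("top",T(55,395),[-140,35,14]),("top",T(151,411),[-140,-35,14]),("top",T(137,93),[101,29,24]),("top",T(214,104),[101,-29,24]),
("side",S(668,276),[-140,35,14]),("side",S(757,222),[-140,-35,14]),("side",S(485,110),[101,29,24]),("side",S(563,79),[101,-29,24])]
f=lambda v:np.concatenate([proj(n,world([p],*v[:3]))[0]-q for n,q,p in C]+[proj(n,world([[v[3],v[4],40]],*v[:3]))[0]-q for n,q in(("top",T(125,263)),("side",S(620,148)))])
r=least_squares(f,[531,201,-.17,-40,0]); v=r.x
print(v.round(3)); print(r.fun.reshape(-1,2).round(1))
np.save("v.npy",v[:3])
for a in(v[3],76): print("uphill foot of slug, x",a,world([[a-25,0,12]],*v[:3]).round(1), "hover",world([[a-60,0,12]],*v[:3]).round(1))
E
```

```text
[ 5.30322e+02  2.00944e+02 -1.64000e-01 -4.14180e+01  1.64600e+00]
[[ 0.  -0.5]
 [-0.1 -0.6]
 [-0.8 -0.2]
 [-1.6  0.1]
 [-1.1 -0.5]
 [ 1.2 -0.2]
 [ 2.2  0.1]
 [-0.  -0.2]
 [ 0.3 -0.5]
 [ 0.2  0.9]]
uphill foot of slug, x -41.41755837451217 [[468.7 211.1  95.5]] hover [[434.9 216.7 102.8]]
uphill foot of slug, x 76 [[582.  192.4  71.1]] hover [[548.2 198.   78.4]]
```

Request:
{"op": "arm_command", "data": {"targets": [[0, 0, 0, 0.1226], [0, 0, 0, 0.1226], [0, 0, 0, 0.1226], [0, 0, 0, 0.1226], [0, 0, 0, 0.1226], [-20, 0, 10, 0], [-35, 0, 20, 0], [-35, 0, 20, 0], [-35, 0, 20, 0], [-35, 0, 20, 0], [-35, 0, 0, 0], [-35, 0, 0, 0], [-35, 0, 0, 0], [-35, 0, 0, 0], [-35, 0, 0, 0]], "gripper": 0}}

```text
t: 2.35
ee_pos: [414.8, -245.7, 239.8]
orientation: [-1.127, 1.329, -1.33]
ft_force: [0.6, -0.5, 0.3]
width: 0.4
```

Request:
{"op": "arm_command", "data": {"targets": [[-33, 0, 0, 0], [-33, 0, 0, 0], [-33, 0, 0, 0], [-33, 0, 0, 0], [-33, 0, 0, 0], [-33, 0, 0, 0], [-33, 0, 0, 0], [-33, 0, 0, 0], [-33, 0, 0, 0], [-33, 0, -9, 0], [-33, 0, -9, 0], [-33, 0, -9, 0], [-33, 0, -9, 0], [-31, 0, -9, 0], [0, 15, 0, 0], [0, 15, 0, 0], [0, 0, 0, 0], [0, 0, 0, 0]]}}

```text
t: 3.85
ee_pos: [445.0, 213.7, 209.3]
orientation: [-1.129, 1.33, -1.329]
ft_force: [-0.4, 0.9, 0.2]
width: 0.5
```

```bash
cat > st.py <<'E'
from fit import *
v=np.load("v.npy"); o=get_obs(); A=R.from_rotvec(o["orientation"]).as_matrix()
tip=o["ee_pos"]+17*A[:,1]; d=tip-[v[0],v[1],70]; cy,sy=np.cos(v[2]),np.sin(v[2])
u=d[0]*cy+d[1]*sy
print("t",o["t"],"tip in chute x,y,z",np.round([u*c-d[2]*s,-d[0]*sy+d[1]*cy,u*s+d[2]*c],1),"yaw z",np.arctan2(A[1,2],A[0,2]).round(3),"down",A[:,1].round(3),o["ft_force"].round(1),o["width"].round(1),"q",o["qpos"].round(2))
E
python3 - <<'E'
import st; from h import *
cv2.imwrite("pics/w1.png",get_image("wrist"))
E
```

```text
Traceback (most recent call last):
  File "st.py", line 5, in <module>
    print("t",o["t"],"tip in chute x,y,z",np.round([u*c-d[2]*s,-d[0]*sy+d[1]*cy,u*s+d[2]*c],1),"yaw z",np.arctan2(A[1,2],A[0,2]).round(3),"down",A[:,1].round(3),o["ft_force"].round(1),o["width"].round(1),"q",o["qpos"].round(2))
                                                                                                                                                                                        ^^^^^^^^^^^^^^^^
AttributeError: 'float' object has no attribute 'round'
```

```bash
sed -i 's/o\["width"\].round(1)/o["width"]/' st.py
python3 - <<'E'
import st; from fit import *
I=get_image("wrist"); v=np.load("v.npy")
for P in([[-140,29,14],[140,29,14]],[[-140,-29,14],[140,-29,14]],[[101,-29,24],[101,29,24]]):
    t=np.linspace(0,1,40)[:,None]; P=np.array(P,float); q=proj("wrist",world(P[0]+t*(P[1]-P[0]),*v))
    cv2.polylines(I,[q.astype(int)],False,(0,255,255),1)
cv2.imwrite("pics/w1.png",I)
E
```

```text
t 3.85 tip in chute x,y,z [-109.8   -1.3  101.7] yaw z -0.164 down [-0.002 -0.001 -1.   ] [-0.4  0.9  0.2] 0.520478937403874 q [ 0.42  0.27  1.94 -0.    0.93  2.16]
```

View pics/w1.png

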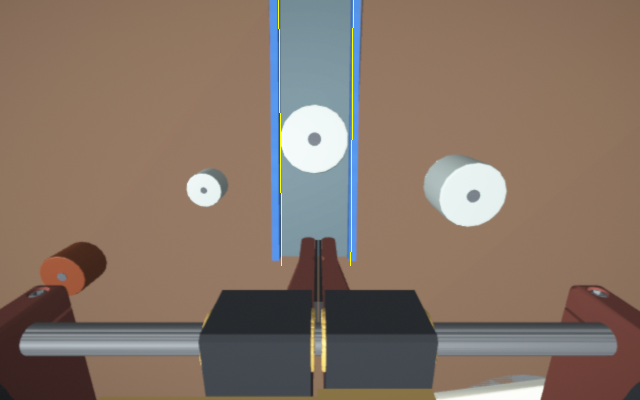

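The wrist view shows the fitted lane walls lining up within 2 px. The slug is at (314,138) and the fingers are centred uphill of it, so I'll descend.

Request:
{"op": "arm_command", "data": {"targets": [[0, 20, 0, 0], [0, 20, 0, 0], [0, 20, 0, 0], [0, 15, 0, 0], [0, 10, 0, 0], [0, 6, 0, 0], [0, 0, 0, 0], [0, 0, 0, 0]]}}

```text
t: 4.57
ee_pos: [446.1, 213.9, 119.2]
orientation: [-1.126, 1.329, -1.329]
ft_force: [0.1, -0.1, 0.9]
width: 0.5
```

```bash
python3 st.py
```

```text
t 4.5667 tip in chute x,y,z [-90.1  -0.9  13.8] yaw z -0.165 down [ 0.001  0.    -1.   ] [ 0.1 -0.1  0.9] 0.4703074145771805 q [0.42 0.42 1.99 0.   0.72 2.16]
```

Request:
{"op": "arm_command", "data": {"targets": [[0, 2.5, 3, 0], [0, 0.64, 3, 0], [0, 0.64, 3, 0], [0, 0.64, 3, 0], [0, 0.64, 3, 0], [0, 0.64, 3, 0], [0, 0.64, 3, 0], [0, 0.85, 4, 0], [0, 0.85, 4, 0], [0, 0.85, 4, 0], [0, 0.85, 4, 0], [0, 0.85, 4, 0], [0, 0.85, 4, 0], [0, 0.85, 4, 0], [0, 0.85, 4, 0], [0, 0.85, 4, 0], [0, 0.85, 4, 0], [0, 0.85, 4, 0], [0, 0.85, 4, 0], [0, 0, 0, 0]]}}

```text
t: 6.23
ee_pos: [514.6, 202.5, 102.0]
orientation: [-1.126, 1.329, -1.33]
ft_force: [0.6, 0.2, -0.7]
width: 0.6
```

```bash
python3 - <<'E'
import st; from fit import *
I=get_image("wrist"); J=get_image("side")[190:390,170:430]
cv2.imwrite("pics/w2.png",np.hstack([cv2.resize(I[0:300,170:470],(400,400)),cv2.resize(J,(520,400))])[:, :800])
E
```

```text
t 6.2333 tip in chute x,y,z [-18.5  -1.   11.4] yaw z -0.164 down [ 0.001  0.    -1.   ] [ 0.6  0.2 -0.7] 0.6337699241578345 q [ 0.35  0.52  1.87 -0.    0.75  2.09]
```

View pics/w2.png

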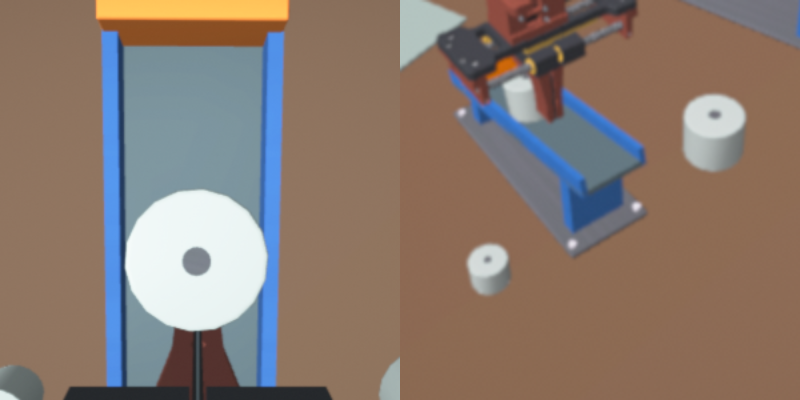

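The slug is sliding upright in front of the fingers and is centred in the lane, with the stop about 60 mm ahead.

Request:
{"op": "arm_command", "data": {"targets": [[0, 0.85, 4, 0], [0, 0.85, 4, 0], [0, 0.85, 4, 0], [0, 0.85, 4, 0], [0, 0.85, 4, 0], [0, 0.85, 4, 0], [0, 0.85, 4, 0], [0, 0.85, 4, 0], [0, 0.85, 4, 0], [0, 0.85, 4, 0], [0, 0.85, 4, 0], [0, 0.85, 4, 0], [0, 0.43, 2, 0], [0, 0, 0, 0]]}}

```text
t: 7.5
ee_pos: [563.6, 194.4, 91.5]
orientation: [-1.126, 1.329, -1.329]
ft_force: [0.9, 0.2, -0.4]
width: 0.4
```

```bash
python3 st.py
```

```text
t 7.5 tip in chute x,y,z [32.3 -1.1 11.4] yaw z -0.164 down [ 0.001  0.    -1.   ] [ 0.9  0.2 -0.4] 0.3516957641043212 q [ 0.31  0.58  1.78 -0.    0.78  2.05]
```

Expect contact with the stop in about 9 mm. I'll go slowly and check the force.

Request:
{"op": "arm_command", "data": {"targets": [[0, 0.2, 1, 0], [0, 0.2, 1, 0], [0, 0.2, 1, 0], [0, 0.2, 1, 0], [0, 0.2, 1, 0], [0, 0.2, 1, 0], [0, 0, 0, 0]]}}

```text
t: 8.08
ee_pos: [569.1, 193.4, 90.3]
orientation: [-1.127, 1.329, -1.329]
ft_force: [-0.9, 0.2, 0.7]
width: 0.2
```

Request:
{"op": "arm_command", "data": {"targets": [[0, 0.2, 1, 0], [0, 0.2, 1, 0], [0, 0, 0, 0]]}}

```text
t: 8.33
ee_pos: [571.0, 193.1, 89.9]
orientation: [-1.127, 1.329, -1.329]
ft_force: [-0.9, -0.0, -1.1]
width: 0.4
```

```bash
python3 - <<'E'
import st; from fit import *
I=get_image("wrist"); 
cv2.imwrite("pics/w3.png",cv2.resize(I[0:300,170:470],(600,600),interpolation=cv2.INTER_CUBIC))
E
```

```text
t 8.3333 tip in chute x,y,z [39.9 -1.1 11.4] yaw z -0.164 down [ 0.  0. -1.] [-0.9 -0.  -1.1] 0.38205368351916924 q [ 0.31  0.59  1.76 -0.    0.79  2.04]
```

View pics/w3.png

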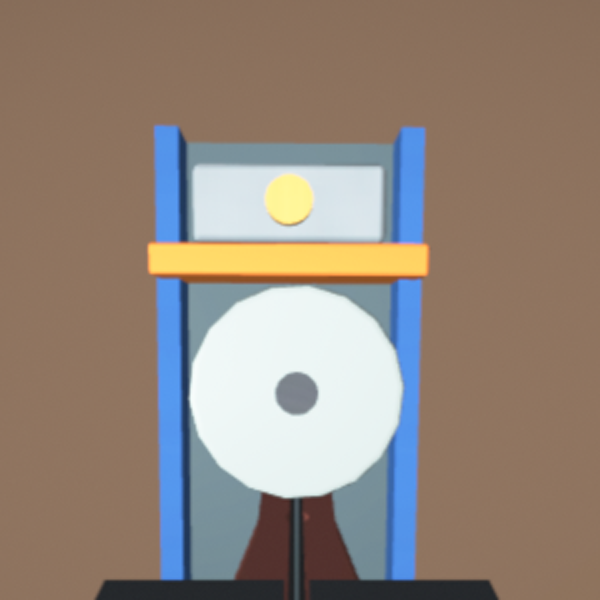

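The slug is almost at the stop, with a few pixels left at (297,283). I'll keep nudging until the force rises.

Request:
{"op": "arm_command", "data": {"targets": [[0, 0.2, 1, 0], [0, 0, 0, 0]]}}

```text
t: 8.55
ee_pos: [571.9, 192.9, 89.7]
orientation: [-1.127, 1.329, -1.329]
ft_force: [-1.0, -0.5, 0.5]
width: 0.3
```

Request:
{"op": "arm_command", "data": {"targets": [[0, 0.2, 1, 0], [0, 0, 0, 0]]}}

```text
t: 8.72
ee_pos: [572.9, 192.8, 89.5]
orientation: [-1.127, 1.329, -1.329]
ft_force: [-0.9, -0.1, 0.2]
width: 0.6
```

Request:
{"op": "arm_command", "data": {"targets": [[0, 0.1, 0.5, 0], [0, 0, 0, 0]]}}

```text
t: 8.88
ee_pos: [573.4, 192.7, 89.4]
orientation: [-1.127, 1.329, -1.329]
ft_force: [-1.2, -0.0, 0.3]
width: 0.5
```

Request:
{"op": "arm_command", "data": {"targets": [[0, 0.1, 0.7, 0], [0, 0, 0, 0]]}}

```text
t: 9.05
ee_pos: [574.1, 192.6, 89.3]
orientation: [-1.127, 1.329, -1.329]
ft_force: [-1.0, -0.3, -0.1]
width: 0.4
```

Request:
{"op": "arm_command", "data": {"targets": [[0, 0.1, 0.7, 0], [0, 0, 0, 0]]}}

```text
t: 9.22
ee_pos: [574.4, 192.5, 89.1]
orientation: [-1.128, 1.33, -1.329]
ft_force: [-2.3, 0.1, 1.0]
width: 1.0
```

```bash
python3 - <<'E'
import st; from fit import *
I=get_image("wrist"); 
cv2.imwrite("pics/w4.png",cv2.resize(I[100:200,245:395],(800,533),interpolation=cv2.INTER_CUBIC))
E
```

```text
t 9.2167 tip in chute x,y,z [43.4 -1.2 11.4] yaw z -0.164 down [-0.001 -0.    -1.   ] [-2.3  0.1  1. ] 0.959057205940935 q [0.3  0.6  1.76 0.   0.79 2.04]
```

View pics/w4.png

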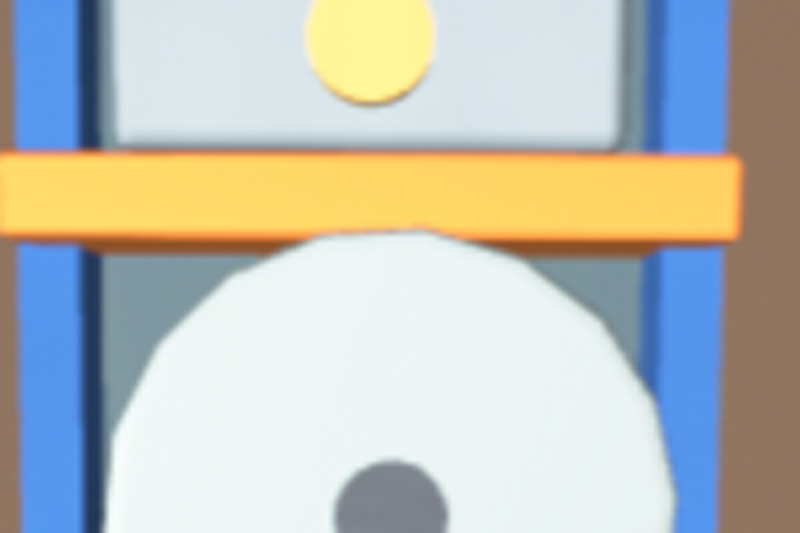

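The slug's top edge at (385,230) now overlaps the stop's face line and the force is rising. One more nudge will confirm contact.

Request:
{"op": "arm_command", "data": {"targets": [[0, 0.1, 0.7, 0], [0, 0, 0, 0]]}}

```text
t: 9.43
ee_pos: [574.6, 192.4, 89.0]
orientation: [-1.128, 1.33, -1.329]
ft_force: [-5.2, 0.8, 2.5]
width: 0.3
```

Request:
{"op": "arm_command", "data": {"targets": [[0, 0.1, 0.7, 0], [0, 0, 0, 0]]}}

```text
t: 9.6
ee_pos: [574.7, 192.4, 89.0]
orientation: [-1.129, 1.331, -1.328]
ft_force: [-8.1, 2.2, 5.3]
width: 0.4
```

The slug is firmly against the stop: the TCP has stalled and the force has climbed to about 8 N. I'll back off uphill and then lift.

Request:
{"op": "arm_command", "data": {"targets": [[0, -0.4, -2, 0], [0, -0.85, -4, 0], [0, -1.7, -8, 0], [0, -1.7, -8, 0], [0, -2, -8, 0], [0, -20, 0, 0], [0, -30, 0, 0], [0, -30, 0, 0], [0, -30, 0, 0], [0, -30, -20, 0], [0, 0, -30, 0], [0, 0, -30, 0], [0, 0, 0, 0], [0, 0, 0, 0]]}}

```text
t: 10.77
ee_pos: [466.0, 210.4, 236.1]
orientation: [-1.127, 1.328, -1.328]
ft_force: [0.1, -0.8, -0.8]
width: 0.3
```

```bash
python3 - <<'E'
import st; from fit import *
v=np.load("v.npy"); I=get_image("top")
for n in("top","wrist"):
    get_image(n)
    for d in tip_of(n,"slug_grey"): print(n,np.round(d["at"]),round(d["conf"],2),"expected at stop",proj(n,world([[76,0,0]],*v))[0].round(1))
W=get_image("wrist")
cv2.imwrite("pics/end.png",np.hstack([cv2.resize(I[90:250,190:450],(390,240)),W[0:240,120:520]]))
E
```

```text
t 10.7667 tip in chute x,y,z [-94.6  -1.1 132.4] yaw z -0.163 down [ 0.001  0.    -1.   ] [ 0.1 -0.8 -0.8] 0.2724041771071287 q [ 0.4   0.26  1.88 -0.    1.    2.13]
top [246. 145.] 0.69 expected at stop [246.2 147.1]
top [300. 230.] 0.63 expected at stop [246.2 147.1]
top [188. 216.] 0.47 expected at stop [246.2 147.1]
wrist [318.  36.] 0.95 expected at stop [316.4  39.7]
wrist [220. 197.] 0.66 expected at stop [316.4  39.7]
wrist [442. 193.] 0.64 expected at stop [316.4  39.7]
```

View pics/end.png

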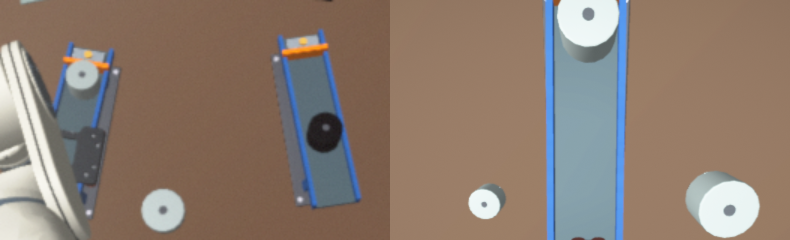

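The slug stands against the orange stop, at (83,72) in the left view. The black slug is still in its place and the arm is clear of everything, so I'm handing in.

```bash
python3 -c "
from workcell import *
print(close_job())"
```

```text
the job is handed in; nothing more can be done
None
```

The grey slug is down its chute and resting against the orange stop. I pushed it with the closed fingers low on its uphill side, and it never left the chute floor.

- **Contact:** at the stop the arm stalled and the force rose from about 1 N to 8 N over the last 2 mm. Backing off did not pull the slug away.
- **Position:** the last pictures put the slug within about 2 px (top camera) and 4 px (wrist camera) of the expected place at the stop. The fingers stalled about 2 to 3 mm further downhill than my chute fit predicted, which is close to the calibration error.
- **Black slug:** I never went near it, and it looks unmoved in the last top picture; I did not measure it again.
- **Finish:** the arm ended clear of everything at about 11 s of the 32 s allowed, and no check failed.

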